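# Fetch the spacer plate from between the jar and the punch block and rack it

## Robot

A 6-joint arm with a two-finger parallel gripper is mounted at the origin on the work surface. World frame = base frame: x ahead of the robot, y to its left, z up, the work surface at z = 0. Lengths are in m, angles in rad, forces in N, time in s.
With the tool pointing down it reaches from about 0.325 to 0.9 m from the base axis. Payload 6.1 kg.
Tool frame: the origin (TCP) lies on the centre line of the jaws, within the pads' length; the fingertips stand 22 mm ahead of it and the grasp point (between the pads) lies 3 mm ahead of it; z points along the fingers, y is the line along which they close (so a half turn about z gives the same grasp; the last joint's range is limited). The gripper opens to 85 mm and grips with 20 to 120 N. Pads are 22 mm wide; open, the fingers measure 114 mm over their backs; the gripper's body (76 mm by 85 mm) begins 54 mm behind the grasp point. The pads swing forward as they close: fully open they stand 13 mm farther back than shut.
Start: joints at [-1.374, 0.22, 1.526, -0, 1.395, -0.126], TCP at [0.198, -0.593, 0.253] pointing down, gripper open.
Joint ranges: [-2.98, 2.98], [-0.91, 2.08], [0.09, 2.57], [-1.24, 4.39], [0.2, 2.65], [-2.68, 2.68]. Speed limits (rad/s): [2.57, 2.57, 3.01, 3.14, 3.14, 3.14].

## Interface

Orientations are given as a 3x3 rotation matrix whose columns are the frame's x, y, z axes.
In Python, from cell import robot gives the robot as it stands. The module is installed in compiled form; this text tells all that it offers.
- The arm moves only by the tool send_rows, never from a script. Its argument "motion" is a list of rows, each a list of 6 numbers: the shift along the tool's x, y, z in units of 25 mm (1.0 is 25 mm), then the turn, a rotation vector about the tool's x, y, z in units of 5 degrees (1.0 is 5 degrees). A call has exactly 8 rows; each row is the pose to reach, as a shift and turn from the pose commanded when the call began, along the tool's axes at that moment; what a row does not reach only later rows make up. A row lasts 1/10 s, in which the tool goes at most 50 mm and 8.59 degrees, less where a joint would pass 70% of its speed; a pose out of reach is approached as far as the arm can. A call with a gripper value outside its range is refused whole. "gripper" is the closure, from -1 (fully open) to 1 (shut), set as the call begins (left out, the last holds). The fingers move at their own pace and stop on an object; "newtons" is the grip in N (left out, the last holds). Time passes only in rows, so rows that repeat a pose let the fingers close, or fill a call up. It gives the time, the measured TCP pose, the force, the opening and the grip force at its end, in the units of the state.
- robot.state(): the state, without advancing time (a new reading comes with each control period).
- robot.grab_frame(name): name is "scene" or "top"; returns the picture (384x512x3 uint8, blue, green, red); there is no depth.
- robot.camera_info(name): a dict with "intrinsics" (3x3 intrinsics, pixels), "k1" (the pictures are not rectified: a ray, as slopes to the right and down, at radius r is drawn at 1 + k1 r^2 times it, then the intrinsics apply), "position" and "orientation" of the camera in the world. Camera axes: x right, y down, z forward; pixel columns grow to the right and rows downward; lengths in m; the calibration is good to about 2 mm. A picture is of the moment at which its call begins. camera_info takes no time and is no camera call.
- robot.job_done(): hands the job in; it is judged then, once.
The state is a dict: "t": time; "joints": joint angles; "qvel": joint speeds; "joint_efforts": joint torques, N m; "ee_pos": TCP position; "tcp_rot": TCP orientation; "force": force on the tool from outside, world axes, zero at the start; "moment": the same for the moment, N m; "opening": finger opening in m; "finger_force": force on a finger pad.
Only numpy, scipy, OpenCV 4.12 (cv2) and the standard library are available. Lean on these libraries where they do the work, as an engineer would, in place of code of your own. Each camera call takes 0.05 s, during which the arm holds its last target. There are 200 camera calls.

## Task

The aluminium spacer plate on the grey storage board is hemmed in by the amber jar and the punch block: first stand both of those upright on the green mat, leaving the plate where it is. Then slide the plate down to the bottom of the one slot in the blue rack that matches its thickness, and after that put the jar and the punch block back, each on the pad where it stood at the start. Tip nothing over, and leave the yellow can and the hammer alone.

Things in the scene. Friction and masses are not known exactly. Their poses are not given: they have to be found in the camera images.
- plate_mid (a point): Aluminium spacer plate with red ends, on its long edge: 16 mm thick (its x), 80 mm long (its y), 75 mm tall, 0.26 kg. This point: its centre, half-way up. Grip across the 16 mm, about 12 mm above centre: racked, its lowest 22 mm are in the slot. At the start jar and punch block stand 12 mm from its broad faces; a wooden cheek, top 42 mm above the bench, is 5 mm from each end.
- jar_mid (a point): Amber glass jar, white lid, upright: 56 mm in diameter, 95 mm tall, about 0.25 kg. This point is its centre, half-way up. It starts on one of the two pads of the storage board; as the plate is beside it, grip it along the board's y.
- punchblock_mid (a point): Square light-wood block with a magenta band and nine short metal punches on top: 56 x 56 mm, 70 mm tall (punches rise up to 19 mm more), about 0.3 kg, upright, sides along its x and y (within a few degrees of the board's). This point is the centre of the wood, half-way up. It starts on the other pad; grip it along the board's y.
- dock: Fixed grey storage board: 200 mm along x, 130 mm along y, 12 mm thick; origin: centre of its underside, on the bench. Two dark 66 mm square pads, flush with its top, centred 48 mm from the origin along +x and -x; the plate stands between them along y. Jar and punch block start within 4 mm of the pad centres; which is on which varies.
- mat: Green mat, fixed flat on the bench, the side area: 240 mm along its x, 140 mm along its y, 3 mm thick; origin at the centre of its underside. To the left or to the right of the storage board.
- slot_narrow_floor (a point): Slot 8 mm wide, too tight for the plate, in one of the rack's three fixed blue blocks; their order varies. The rack is opposite the mat. Each block: 76 mm in x, 80 in y; slot along y through its middle, open at top and ends, 22 mm deep, steel lips bevelled 4 mm each side. This point: centre of the slot's black floor, 16 mm above the bench (block top: 38 mm); x across the slot, y along it.
- slot_middle_floor (a point): Slot 20 mm wide, the one that matches the 16 mm plate, in a block otherwise like that of the narrow slot. This point is the centre of the slot's floor, x across the slot, y along it. The racked plate stands on this floor, its y along the slot's y.
- slot_wide_floor (a point): Slot 36 mm wide (too loose for the plate) in a block otherwise like that of the narrow slot. This point is the centre of the slot's floor, x across the slot, y along it.
- can_mid (a point): Bystander: low yellow can with a yellow lid, 64 mm in diameter, 50 mm tall, standing beyond the storage board, to the left; this point is its centre. Not to be disturbed.
- hammer: Bystander: hammer lying on the bench beyond the storage board, 260 mm long along its x, head about 30 mm tall; origin under its middle. Not to be disturbed.
There are look-alikes about, which are no part of the job. Leave any purple look-alike of the part that bears plate_mid alone.

How it is judged:
By the outcome, as a careful person would: the job done as asked, in the order asked, and still so for the second after the job is handed in, with the robot touching nothing.
It also fails if it takes over 136 s, if anything falls off the work surface, if the arm or the gripper's body presses on something with over 40 N, if the wrist force passes 120 N, or if a joint passes its speed limit or range.

## Working session

There is one attempt and no reset: what is moved stays moved. The work goes in short steps, Python scripts to look and compute and a tool call to move; the robot and the scene stay as the last step left them, time stands still between calls to the robot, and variables do not carry over. Pictures are saved under pics/ and viewed, at most 14 in all, crops included, and the job is handed in when it is done.

Besides the shell and the picture viewer there is one more tool, called by a JSON object that holds its "method" and its "body". send_rows: Moves the arm, as the interface text tells. Its arguments: {"type":"object","properties":{"motion":{"type":"array","items":{"type":"array","items":{"type":"number"}}},"gripper":{"type":"number"},"newtons":{"type":"number"}},"required":["motion"]}

```bash
mkdir -p pics; python3 - <<'E'
from cell import robot
import cv2,json
for n in("scene","top"):
    cv2.imwrite(f"pics/{n}0.png",robot.grab_frame(n)); i=robot.camera_info(n); print(n,{k:(v.tolist() if hasattr(v,'tolist') else v) for k,v in i.items()})
s=robot.state();print(s)
E
```

```text
scene {'intrinsics': [[377.06936230105305, 0.0, 261.98924832237844], [0.0, 377.06936230105305, 193.16626312284993], [0.0, 0.0, 1.0]], 'k1': 0.02431867022908588, 'position': [1.0476501190083178, 0.0687977127342288, 0.8136642465086732], 'orientation': [[-0.1885270279093797, 0.8457526887863952, -0.4991592422847033], [0.9820552763344391, 0.1597690922361286, -0.10020614447094633], [-0.00499939709811998, -0.509093534212159, -0.8606966826077749]]}
top {'intrinsics': [[355.3428485263845, 0.0, 246.63364877922564], [0.0, 355.3428485263845, 190.94190956119397], [0.0, 0.0, 1.0]], 'k1': -0.052838148711150695, 'position': [0.5388171750120899, -0.011184412251325548, 0.8780219945142868], 'orientation': [[0.008326400730452549, -0.9972462212880593, 0.07369291131148634], [-0.9999521681340107, -0.007925467329161282, 0.005731353392124907], [-0.005131519752173101, -0.0737371079870988, -0.9972645117574032]]}
{'t': 0.1, 'joints': array([-1.37408332e+00,  2.21155913e-01,  1.52754796e+00, -1.59837777e-05,
        1.39470390e+00, -1.26104193e-01]), 'qvel': array([-0.00104932, -0.00229722, -0.00211669,  0.00028845, -0.00042311,
        0.00083718]), 'joint_efforts': array([ 1.35147548e-03, -4.98242855e+01, -3.90546119e+01, -1.91532599e-04,
        5.65229711e-03, -1.28986613e-06]), 'ee_pos': array([ 0.19815927, -0.59219464,  0.25227612]), 'tcp_rot': array([[ 9.48344602e-01,  3.17241830e-01, -3.70191096e-04],
       [ 3.17241974e-01, -9.48342961e-01,  1.77703149e-03],
       [ 2.12680603e-04, -1.80267838e-03, -9.99998353e-01]]), 'force': array([-0.066577  ,  0.42967989, -0.17112085]), 'moment': array([ 0.01108016, -0.04711081, -0.0243774 ]), 'finger_force': 0.0, 'opening': 0.08523554921620799}
```

View pics/scene0.png

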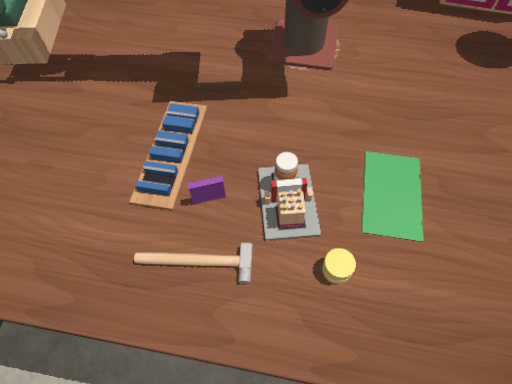

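View pics/top0.png

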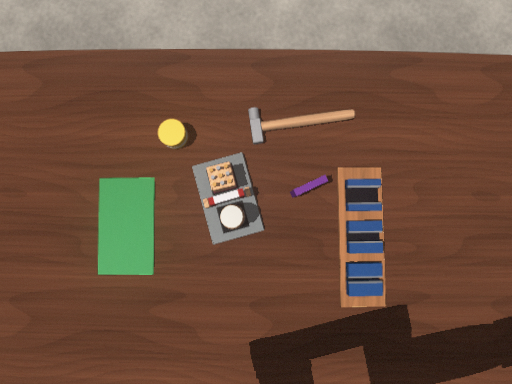

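Candidates for the plate: the silver bar with red ends between jar and block (top 225,198; scene 290,186), which fits the description, and the purple look-alike lying apart (top 310,186; scene 207,190), which doesn't. Slots in the top view are at (363,195), (365,237) and (365,279). Next, close crops.

```bash
cat > h.py <<'E'
import cv2,numpy as np
from cell import robot
def crop(im,x,y,w,h,s):
    c=cv2.resize(im[y:y+h,x:x+w],None,fx=s,fy=s,interpolation=cv2.INTER_CUBIC)
    for i in range(0,w,10):
        cv2.putText(c,str(x+i),(i*s,8),0,.3,(255,255,255),1); cv2.line(c,(i*s,8),(i*s,14),(0,255,255),1)
    for j in range(10,h,10):
        cv2.putText(c,str(y+j),(0,j*s+4),0,.3,(255,255,255),1); cv2.line(c,(20,j*s),(26,j*s),(0,255,255),1)
    return c
def hcat(a,b):
    H=max(a.shape[0],b.shape[0]); f=lambda c:cv2.copyMakeBorder(c,0,H-c.shape[0],0,4,0)
    return np.hstack([f(a),f(b)])
CI={n:robot.camera_info(n) for n in("scene","top")}
def par(n):
    i=CI[n]; R=np.array(i["orientation"]);return R,np.array(i["position"]),np.array(i["intrinsics"]),np.array([i["k1"],0,0,0,0])
def proj(n,P):
    R,p,K,d=par(n); return cv2.projectPoints(np.atleast_2d(P).astype(float),cv2.Rodrigues(R.T)[0],-R.T@p,K,d)[0][:,0]
def ray(n,uv):
    R,p,K,d=par(n); q=cv2.undistortPoints(np.array([[uv]],float),K,d)[0,0]; return p,R@np.array([*q,1])
def atz(n,uv,z):
    p,r=ray(n,uv); return p+r*(z-p[2])/r[2]
def tri(ut,us):
    p,r=ray("top",ut);q,s=ray("scene",us)
    a=np.linalg.lstsq(np.c_[r,-s],q-p,rcond=None)[0]; A=p+a[0]*r;B=q+a[1]*s
    return (A+B)/2,np.linalg.norm(A-B)
E
python3 - <<'E'
from h import *
t=cv2.imread("pics/top0.png");s=cv2.imread("pics/scene0.png")
cv2.imwrite("pics/dock1.png",hcat(crop(t,190,148,78,98,5),crop(s,252,145,76,98,5)))
cv2.imwrite("pics/rack1.png",hcat(crop(t,333,163,58,147,4),crop(s,128,96,108,114,5)))
E
```

```text
(no output)
```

View pics/dock1.png

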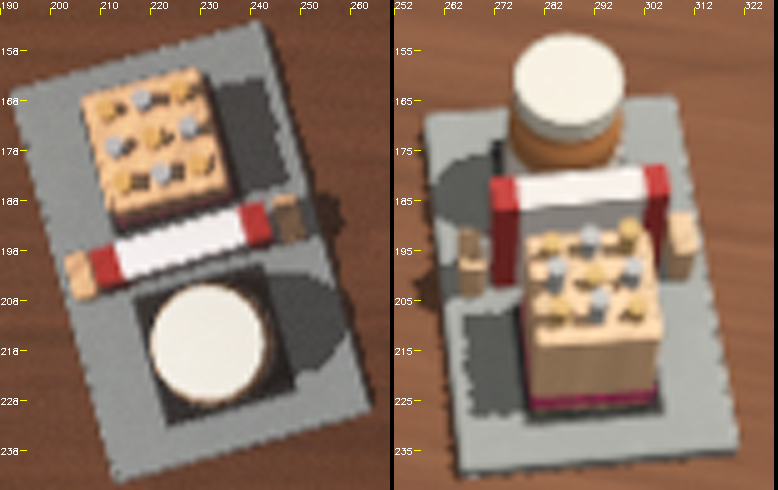

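View pics/rack1.png

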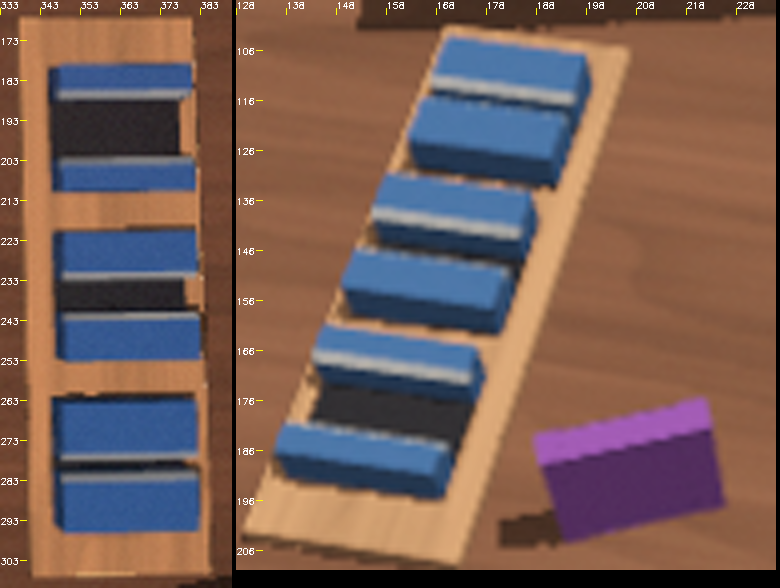

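```bash
python3 - <<'E'
from h import *
np.set_printoptions(precision=4,suppress=True)
T=lambda c,s,ox,oy:(np.array(c)+.5)/s-.5+np.array([ox,oy])
d=lambda c:T(c,5,190,148); e=lambda c:T(np.array(c)-[394,0],5,252,145)
r=lambda c:T(c,4,333,163); q=lambda c:T(np.array(c)-[236,0],5,128,96)
def show(n,tp,sp,f,g,z):
    X=[tri(f(a),g(b)) for a,b in zip(tp,sp)]
    print(n);[print("  ",x,round(m,4)) for x,m in X]; print("  mean",np.mean([x for x,_ in X],0),"topz",np.mean([atz("top",f(a),z) for a in tp],0),"scz",np.mean([atz("scene",g(b),z) for b in sp],0))
    P=np.array([atz("top",f(a),z) for a in tp])
    for i in range(len(P)):
        v=P[(i+1)%len(P)]-P[i]; print("   edge",np.linalg.norm(v).round(4),np.degrees(np.arctan2(v[1],v[0])).round(1))
show("dock",[(262,22),(372,408),(117,480),(12,90)],[(459,474),(425,115),(676,97),(738,450)],d,e,.012)
show("jar",[(208,344)],[(569,73)],d,e,.107)
show("block",[(83,98),(197,70),(232,192),(115,220)],[(659,330),(527,348),(525,235),(655,232)],d,e,.082)
show("plate",[(88,252),(268,203),(274,240),(94,287)],[(669,190),(491,207),(491,180),(667,167)],d,e,.087)
show("rack",[(200,360),(57,361),(54,232),(195,228)],[(384,174),(536,192),(503,307),(343,290)],r,q,.038)
t=cv2.imread("pics/top0.png");h=cv2.cvtColor(t,cv2.COLOR_BGR2HSV)
m=cv2.inRange(h,(45,80,50),(80,255,255));R=cv2.minAreaRect(cv2.findNonZero(m));print("mat",R,[atz("top",c,.003)[:2] for c in cv2.boxPoints(R)],atz("top",R[0],.003))
print("can",atz("top",(171.5,132),.05))
E
```

```text
dock
   [0.7003 0.0052 0.0059] 0.002
   [ 0.5101 -0.0493  0.0128] 0.0004
   [0.4741 0.0751 0.011 ] 0.0016
   [0.665  0.1297 0.0075] 0.0001
  mean [0.5874 0.0402 0.0093] topz [0.5869 0.04   0.012 ] scz [0.5886 0.0401 0.012 ]
   edge 0.1968 -163.7
   edge 0.1284 106.2
   edge 0.1978 16.0
   edge 0.1276 -74.2
jar
   [0.5403 0.0256 0.11  ] 0.0009
  mean [0.5403 0.0256 0.11  ] topz [0.5402 0.0262 0.107 ] scz [0.5382 0.025  0.107 ]
   edge 0.0 0.0
block
   [0.6505 0.0844 0.084 ] 0.0013
   [0.6653 0.0311 0.0758] 0.0062
   [0.6091 0.0176 0.0761] 0.0001
   [0.5958 0.0731 0.0741] 0.0048
  mean [0.6302 0.0515 0.0775] topz [0.6297 0.0516 0.082 ] scz [0.6329 0.0514 0.082 ]
   edge 0.0531 -75.7
   edge 0.0577 -163.4
   edge 0.0541 104.0
   edge 0.0573 15.6
plate
   [0.5809 0.0798 0.0888] 0.0024
   [0.6034 0.0009 0.0863] 0.0005
   [ 0.5871 -0.002   0.083 ] 0.0006
   [0.5655 0.0774 0.0839] 0.0025
  mean [0.5842 0.039  0.0855] topz [0.584  0.0397 0.087 ] scz [0.5853 0.0384 0.087 ]
   edge 0.0833 -74.3
   edge 0.0168 -170.3
   edge 0.0829 105.1
   edge 0.0159 10.6
rack
   [ 0.4575 -0.3307  0.0351] 0.0026
   [ 0.4573 -0.2452  0.0392] 0.0046
   [ 0.5325 -0.242   0.0398] 0.0009
   [ 0.5352 -0.327   0.0365] 0.0001
  mean [ 0.4956 -0.2862  0.0376] topz [ 0.4955 -0.285   0.038 ] scz [ 0.4959 -0.2871  0.038 ]
   edge 0.085 90.5
   edge 0.0756 0.9
   edge 0.0844 -88.1
   edge 0.0777 -178.6
mat ((126.0, 225.5), (97.0, 56.0), 90.0) [array([0.6355, 0.3666]), array([0.6364, 0.2247]), array([0.3979, 0.2188]), array([0.3955, 0.3582])] [0.5154 0.2914 0.003 ]
can [0.7391 0.1734 0.05  ]
```

Measured positions:
- **Dock:** centre (.588, .040), yaw 16°.
- **Jar:** on the −x pad at (.540, .026), lid at z≈.110 against .107 expected.
- **Block:** on the +x pad at (.631, .0515), top at z≈.078 against .082.
- **Plate:** (.5845, .039), top at z≈.0855 against .087.
- **Matching slot:** the middle block (gap about 20 mm) at (.4955, −.286), yaw about 1°.
- **Mat:** centre (.515, .291).

These heights and sizes agree with the text.

```bash
cat >> h.py <<'E'
def plan(*wps):
    """wps: x,y,z,yaw_deg of tool x axis; prints the shift/turn in tool units, assuming each is reached"""
    s=robot.state(); p=np.array(s["ee_pos"]); R=np.array(s["tcp_rot"])
    print("t",round(s["t"],1),"p",p.round(4),"yaw",np.degrees(np.arctan2(R[1,0],R[0,0])).round(2),"tilt",np.degrees(np.arccos(-R[2,2])).round(2),"F",np.round(s["force"],1),"op",round(s["opening"],4),"ff",round(s["finger_force"],1))
    for x,y,z,a in wps:
        c,n=np.cos(np.radians(a)),np.sin(np.radians(a)); Q=np.array([[c,n,0],[n,-c,0],[0,0,-1.]])
        d=R.T@(np.array([x,y,z])-p)/.025; w=cv2.Rodrigues(R.T@Q)[0][:,0]*180/np.pi/5
        print((x,y,z,a),"->",d.round(2).tolist(),w.round(2).tolist()); p=np.array([x,y,z]);R=Q
E
python3 - <<'E'
from h import *
plan((.540,.026,.20,16),(.540,.026,.07,16),(.540,.026,.2,16),(.455,.29,.2,16),(.455,.29,.0615,16),(.455,.29,.2,16),(.631,.052,.2,16),(.631,.052,.062,16),(.631,.052,.2,16),(.58,.29,.2,16),(.58,.29,.0535,16))
E
```

```text
t 0.1 p [ 0.1982 -0.5922  0.2523] yaw 18.5 tilt 0.1 F [-0.1  0.4 -0.2] op 0.0852 ff 0.0
(0.54, 0.026, 0.2, 16) -> [20.81, -19.11, 2.13] [-0.02, -0.0, 0.5]
(0.54, 0.026, 0.07, 16) -> [0.0, 0.0, 5.2] [0.0, 0.0, 0.0]
(0.54, 0.026, 0.2, 16) -> [0.0, 0.0, -5.2] [0.0, 0.0, 0.0]
(0.455, 0.29, 0.2, 16) -> [-0.36, -11.09, 0.0] [0.0, 0.0, 0.0]
(0.455, 0.29, 0.0615, 16) -> [0.0, 0.0, 5.54] [0.0, 0.0, 0.0]
(0.455, 0.29, 0.2, 16) -> [0.0, 0.0, -5.54] [0.0, 0.0, 0.0]
(0.631, 0.052, 0.2, 16) -> [4.14, 11.09, 0.0] [0.0, 0.0, 0.0]
(0.631, 0.052, 0.062, 16) -> [0.0, 0.0, 5.52] [0.0, 0.0, 0.0]
(0.631, 0.052, 0.2, 16) -> [0.0, 0.0, -5.52] [0.0, 0.0, 0.0]
(0.58, 0.29, 0.2, 16) -> [0.66, -9.71, 0.0] [0.0, 0.0, 0.0]
(0.58, 0.29, 0.0535, 16) -> [0.0, 0.0, 5.86] [0.0, 0.0, 0.0]
```

{"method": "send_rows", "body": {"motion": [[1.3, -1.2, 0, 0, 0, 0], [2.6, -2.4, 0, 0, 0, 0], [3.9, -3.6, 0, 0, 0, 0], [5.2, -4.8, 0, 0, 0, 0], [6.5, -6.0, 0, 0, 0, 0], [7.8, -7.2, 0, 0, 0, 0], [9.1, -8.4, 0, 0, 0, 0], [10.4, -9.5, 0, 0, 0, 0]], "gripper": -1, "newtons": 35}}

```text
t: 0.9
ee_pos: [0.3698, -0.283, 0.253]
tcp_rot: [[0.948, 0.317, -0.0], [0.317, -0.948, 0.0], [-0.0, -0.0, -1.0]]
force: [1.0, -1.1, 0.1]
opening: 0.0852
finger_force: 0.0
```

{"method": "send_rows", "body": {"motion": [[1.4, -1.3, 0.2, 0, 0, 0.1], [2.8, -2.6, 0.5, 0, 0, 0.2], [4.2, -3.9, 0.8, 0, 0, 0.3], [5.6, -5.2, 1.1, 0, 0, 0.4], [7.0, -6.5, 1.4, 0, 0, 0.5], [8.4, -7.8, 1.7, 0, 0, 0.5], [9.6, -8.9, 2.0, 0, 0, 0.5], [10.4, -9.6, 2.1, 0, 0, 0.5]]}}

```text
t: 1.7
ee_pos: [0.5399, 0.028, 0.1994]
tcp_rot: [[0.961, 0.278, -0.002], [0.278, -0.961, 0.001], [-0.002, -0.001, -1.0]]
force: [0.4, -0.3, 0.8]
opening: 0.0854
finger_force: 0.0
```

```bash
python3 - <<'E'
from h import *
plan((.540,.026,.20,16),(.540,.026,.07,16))
plan((.540,.026,.07,16))
E
```

```text
t 1.7 p [0.5399 0.028  0.1994] yaw 16.12 tilt 0.12 F [ 0.4 -0.3  0.8] op 0.0854 ff 0.0
(0.54, 0.026, 0.2, 16) -> [-0.02, 0.08, -0.03] [-0.01, 0.02, 0.02]
(0.54, 0.026, 0.07, 16) -> [0.0, 0.0, 5.2] [0.0, 0.0, 0.0]
t 1.7 p [0.5399 0.028  0.1994] yaw 16.12 tilt 0.12 F [ 0.4 -0.3  0.8] op 0.0854 ff 0.0
(0.54, 0.026, 0.07, 16) -> [-0.01, 0.08, 5.17] [-0.01, 0.02, 0.02]
```

Tracking is good. Descend around the jar.

{"method": "send_rows", "body": {"motion": [[0, 0.1, 1.0, 0, 0, 0], [0, 0.1, 2.0, 0, 0, 0], [0, 0.1, 3.0, 0, 0, 0], [0, 0.1, 3.7, 0, 0, 0], [0, 0.1, 4.3, 0, 0, 0], [0, 0.1, 4.8, 0, 0, 0], [0, 0.1, 5.1, 0, 0, 0], [0, 0.1, 5.2, 0, 0, 0]]}}

```text
t: 2.5
ee_pos: [0.5403, 0.0226, 0.0701]
tcp_rot: [[0.961, 0.275, -0.001], [0.275, -0.961, 0.0], [-0.001, -0.0, -1.0]]
force: [-0.6, -0.8, 0.1]
opening: 0.0856
finger_force: 0.0
```

{"method": "send_rows", "body": {"motion": [[0, 0, 0, 0, 0, 0], [0, 0, 0, 0, 0, 0], [0, 0, 0, 0, 0, 0], [0, 0, 0, 0, 0, 0], [0, 0, 0, 0, 0, 0], [0, 0, 0, 0, 0, 0], [0, 0, 0, 0, 0, 0], [0, 0, 0, 0, 0, 0]], "gripper": 1, "newtons": 35}}

```text
t: 3.3
ee_pos: [0.5415, 0.0228, 0.0721]
tcp_rot: [[0.961, 0.276, 0.002], [0.276, -0.961, 0.0], [0.002, 0.0, -1.0]]
force: [-1.1, 2.1, 6.8]
opening: 0.0546
finger_force: 37.7
```

{"method": "send_rows", "body": {"motion": [[0, 0, -0.2, 0, 0, 0], [0, 0, -0.6, 0, 0, 0], [0, 0, -1.2, 0, 0, 0], [0, 0, -2.0, 0, 0, 0], [0, 0, -3.0, 0, 0, 0], [0, 0, -4.0, 0, 0, 0], [0, 0, -4.7, 0, 0, 0], [0, 0, -5.2, 0, 0, 0]]}}

```text
t: 4.1
ee_pos: [0.5414, 0.0225, 0.2037]
tcp_rot: [[0.961, 0.276, 0.003], [0.276, -0.961, -0.0], [0.003, 0.001, -1.0]]
force: [1.3, -0.0, -3.1]
opening: 0.0548
finger_force: 37.7
```

{"method": "send_rows", "body": {"motion": [[0, -0.5, 0, 0, 0, 0], [0, -1.5, 0, 0, 0, 0], [-0.1, -3.0, 0, 0, 0, 0], [-0.2, -4.7, 0, 0, 0, 0], [-0.3, -6.5, 0, 0, 0, 0], [-0.3, -8.3, 0, 0, 0, 0], [-0.4, -10.0, 0, 0, 0, 0], [-0.4, -11.2, 0, 0, 0, 0]]}}

```text
t: 4.9
ee_pos: [0.4511, 0.2917, 0.1996]
tcp_rot: [[0.961, 0.277, -0.002], [0.277, -0.961, -0.0], [-0.002, -0.001, -1.0]]
force: [0.0, 0.2, -1.9]
opening: 0.0546
finger_force: 37.8
```

{"method": "send_rows", "body": {"motion": [[0, 0, 0, 0, 0, 0], [0, 0, 0.3, 0, 0, 0], [0, 0, 1.0, 0, 0, 0], [0, 0, 2.0, 0, 0, 0], [0, 0, 3.0, 0, 0, 0], [0, 0, 3.8, 0, 0, 0], [0, 0, 4.4, 0, 0, 0], [0, 0, 4.6, 0, 0, 0]]}}

```text
t: 5.7
ee_pos: [0.4525, 0.2876, 0.0832]
tcp_rot: [[0.962, 0.274, -0.004], [0.274, -0.962, -0.002], [-0.004, 0.001, -1.0]]
force: [0.5, -0.4, -3.4]
opening: 0.0549
finger_force: 38.0
```

```bash
python3 - <<'E'
from h import *
cv2.imwrite("pics/p1.png",cv2.resize(robot.grab_frame("scene")[130:330,230:470],None,fx=2.5,fy=2.5))
plan((.455,.29,.0615,16))
E
```

```text
t 5.8 p [0.4528 0.2879 0.0836] yaw 15.93 tilt 0.2 F [-0.7 -1.  -3. ] op 0.0547 ff 38.0
(0.455, 0.29, 0.0615, 16) -> [0.11, -0.06, 0.88] [0.01, 0.04, -0.01]
```

View pics/p1.png

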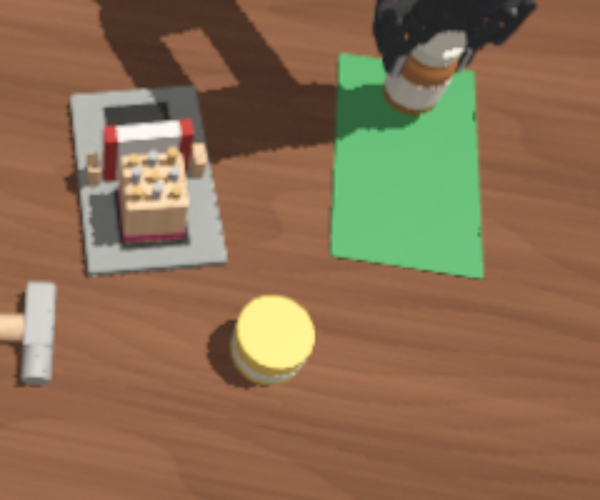

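{"method": "send_rows", "body": {"motion": [[0, 0, 0.1, 0, 0, 0], [0, 0, 0.25, 0, 0, 0], [0, 0, 0.4, 0, 0, 0], [0, 0, 0.55, 0, 0, 0], [0, 0, 0.65, 0, 0, 0], [0, 0, 0.72, 0, 0, 0], [0, 0, 0.76, 0, 0, 0], [0, 0, 0.76, 0, 0, 0]]}}

```text
t: 6.55
ee_pos: [0.4538, 0.2891, 0.0667]
tcp_rot: [[0.961, 0.276, -0.0], [0.276, -0.961, -0.0], [-0.0, 0.0, -1.0]]
force: [0.0, 0.8, -2.4]
opening: 0.0548
finger_force: 38.0
```

{"method": "send_rows", "body": {"motion": [[0, 0, 0.04, 0, 0, 0], [0, 0, 0.06, 0, 0, 0], [0, 0, 0.08, 0, 0, 0], [0, 0, 0.1, 0, 0, 0], [0, 0, 0.12, 0, 0, 0], [0, 0, 0.14, 0, 0, 0], [0, 0, 0.15, 0, 0, 0], [0, 0, 0.15, 0, 0, 0]]}}

```text
t: 7.35
ee_pos: [0.4539, 0.2891, 0.0632]
tcp_rot: [[0.961, 0.276, 0.0], [0.276, -0.961, 0.0], [0.0, -0.0, -1.0]]
force: [0.2, 0.1, -0.6]
opening: 0.0548
finger_force: 38.1
```

Force dropped to near zero, so the jar is touching the mat. Release and retreat.

{"method": "send_rows", "body": {"motion": [[0, 0, 0.02, 0, 0, 0], [0, 0, 0.02, 0, 0, 0], [0, 0, 0.02, 0, 0, 0], [0, 0, 0.02, 0, 0, 0], [0, 0, 0.02, 0, 0, 0], [0, 0, 0.02, 0, 0, 0], [0, 0, 0.02, 0, 0, 0], [0, 0, 0.02, 0, 0, 0]], "gripper": -1}}

```text
t: 8.15
ee_pos: [0.4539, 0.2891, 0.0625]
tcp_rot: [[0.961, 0.276, 0.0], [0.276, -0.961, 0.0], [0.0, 0.0, -1.0]]
force: [0.5, -0.4, 0.5]
opening: 0.0856
finger_force: 0.0
```

{"method": "send_rows", "body": {"motion": [[0, 0, -0.3, 0, 0, 0], [0, 0, -0.8, 0, 0, 0], [0, 0, -1.5, 0, 0, 0], [0, 0, -2.3, 0, 0, 0], [0, 0, -3.2, 0, 0, 0], [0, 0, -4.2, 0, 0, 0], [0, 0, -5.0, 0, 0, 0], [0, 0, -5.5, 0, 0, 0]]}}

```text
t: 8.95
ee_pos: [0.4548, 0.2896, 0.2034]
tcp_rot: [[0.961, 0.276, 0.004], [0.276, -0.961, 0.002], [0.004, -0.001, -1.0]]
force: [0.1, 0.1, -0.2]
opening: 0.0855
finger_force: 0.0
```

{"method": "send_rows", "body": {"motion": [[0.3, 0.8, 0, 0, 0, 0], [0.9, 2.4, 0, 0, 0, 0], [1.5, 4.0, 0, 0, 0, 0], [2.1, 5.6, 0, 0, 0, 0], [2.7, 7.2, 0, 0, 0, 0], [3.3, 8.8, 0, 0, 0, 0], [3.9, 10.3, 0, 0, 0, 0], [4.2, 11.1, 0, 0, 0, 0]]}}

```text
t: 9.75
ee_pos: [0.6327, 0.0483, 0.2004]
tcp_rot: [[0.962, 0.273, 0.001], [0.273, -0.962, -0.001], [0.0, 0.001, -1.0]]
force: [-0.2, -0.7, 0.3]
opening: 0.0852
finger_force: 0.0
```

{"method": "send_rows", "body": {"motion": [[0, 0, 0, 0, 0, 0], [0, 0, 0, 0, 0, 0], [0, 0, 0, 0, 0, 0], [0, 0, 0, 0, 0, 0], [0, 0, 0, 0, 0, 0], [0, 0, 0, 0, 0, 0], [0, 0, 0, 0, 0, 0], [0, 0, 0, 0, 0, 0]]}}

```text
t: 10.55
ee_pos: [0.6312, 0.0514, 0.2001]
tcp_rot: [[0.961, 0.276, 0.0], [0.276, -0.961, 0.0], [0.0, -0.0, -1.0]]
force: [-0.1, -0.2, 0.4]
opening: 0.0853
finger_force: 0.0
```

```bash
python3 - <<'E'
from h import *
plan((.631,.052,.062,16))
E
```

```text
t 10.6 p [0.6312 0.0514 0.2001] yaw 16.01 tilt 0.01 F [-0.1 -0.2  0.4] op 0.0853 ff 0.0
(0.631, 0.052, 0.062, 16) -> [-0.0, -0.02, 5.52] [-0.0, -0.0, 0.0]
```

{"method": "send_rows", "body": {"motion": [[0, 0, 0.8, 0, 0, 0], [0, 0, 1.8, 0, 0, 0], [0, 0, 2.8, 0, 0, 0], [0, 0, 3.7, 0, 0, 0], [0, 0, 4.4, 0, 0, 0], [0, 0, 5.0, 0, 0, 0], [0, 0, 5.4, 0, 0, 0], [0, 0, 5.5, 0, 0, 0]]}}

```text
t: 11.35
ee_pos: [0.6306, 0.0513, 0.0613]
tcp_rot: [[0.961, 0.276, -0.002], [0.276, -0.961, 0.0], [-0.002, -0.001, -1.0]]
force: [-0.5, 0.8, -0.3]
opening: 0.0852
finger_force: 0.0
```

{"method": "send_rows", "body": {"motion": [[0, 0, 0, 0, 0, 0], [0, 0, 0, 0, 0, 0], [0, 0, 0, 0, 0, 0], [0, 0, 0, 0, 0, 0], [0, 0, 0, 0, 0, 0], [0, 0, 0, 0, 0, 0], [0, 0, 0, 0, 0, 0], [0, 0, 0, 0, 0, 0]], "gripper": 1, "newtons": 40}}

```text
t: 12.15
ee_pos: [0.6322, 0.0513, 0.0639]
tcp_rot: [[0.961, 0.276, 0.002], [0.276, -0.961, -0.0], [0.002, 0.001, -1.0]]
force: [-0.5, 0.3, 6.0]
opening: 0.0557
finger_force: 43.3
```

{"method": "send_rows", "body": {"motion": [[0, 0, -0.2, 0, 0, 0], [0, 0, -0.6, 0, 0, 0], [0, 0, -1.2, 0, 0, 0], [0, 0, -2.0, 0, 0, 0], [0, 0, -3.0, 0, 0, 0], [0, 0, -4.0, 0, 0, 0], [0, 0, -5.0, 0, 0, 0], [0, 0, -5.5, 0, 0, 0]]}}

```text
t: 12.95
ee_pos: [0.6325, 0.0512, 0.2041]
tcp_rot: [[0.961, 0.276, 0.005], [0.276, -0.961, -0.0], [0.005, 0.002, -1.0]]
force: [1.1, 0.1, -1.4]
opening: 0.0556
finger_force: 42.7
```

{"method": "send_rows", "body": {"motion": [[0.05, -0.6, 0, 0, 0, 0], [0.1, -1.8, 0, 0, 0, 0], [0.2, -3.2, 0, 0, 0, 0], [0.3, -4.6, 0, 0, 0, 0], [0.4, -6.0, 0, 0, 0, 0], [0.5, -7.5, 0, 0, 0, 0], [0.6, -8.8, 0, 0, 0, 0], [0.7, -9.7, 0, 0, 0, 0]]}}

```text
t: 13.75
ee_pos: [0.5788, 0.2921, 0.1982]
tcp_rot: [[0.961, 0.277, -0.003], [0.277, -0.961, -0.0], [-0.003, -0.001, -1.0]]
force: [0.3, -0.3, -2.5]
opening: 0.0556
finger_force: 42.9
```

{"method": "send_rows", "body": {"motion": [[0, 0, 0, 0, 0, 0], [0, 0, 0.4, 0, 0, 0], [0, 0, 1.2, 0, 0, 0], [0, 0, 2.3, 0, 0, 0], [0, 0, 3.4, 0, 0, 0], [0, 0, 4.4, 0, 0, 0], [0, 0, 5.1, 0, 0, 0], [0, 0, 5.5, 0, 0, 0]]}}

```text
t: 14.55
ee_pos: [0.5798, 0.2879, 0.0595]
tcp_rot: [[0.962, 0.275, -0.004], [0.275, -0.962, -0.001], [-0.004, 0.0, -1.0]]
force: [-0.0, 0.0, -2.9]
opening: 0.0555
finger_force: 43.1
```

{"method": "send_rows", "body": {"motion": [[0, 0, 0.02, 0, 0, 0], [0, 0, 0.05, 0, 0, 0], [0, 0, 0.08, 0, 0, 0], [0, 0, 0.1, 0, 0, 0], [0, 0, 0.12, 0, 0, 0], [0, 0, 0.14, 0, 0, 0], [0, 0, 0.16, 0, 0, 0], [0, 0, 0.16, 0, 0, 0]]}}

```text
t: 15.35
ee_pos: [0.5812, 0.2892, 0.0585]
tcp_rot: [[0.961, 0.276, -0.0], [0.276, -0.961, -0.0], [-0.0, 0.0, -1.0]]
force: [0.9, 0.3, -2.1]
opening: 0.0557
finger_force: 43.0
```

{"method": "send_rows", "body": {"motion": [[0, 0, 0.03, 0, 0, 0], [0, 0, 0.05, 0, 0, 0], [0, 0, 0.07, 0, 0, 0], [0, 0, 0.09, 0, 0, 0], [0, 0, 0.11, 0, 0, 0], [0, 0, 0.13, 0, 0, 0], [0, 0, 0.14, 0, 0, 0], [0, 0, 0.14, 0, 0, 0]]}}

```text
t: 16.15
ee_pos: [0.5813, 0.2892, 0.0551]
tcp_rot: [[0.961, 0.276, 0.0], [0.276, -0.961, 0.0], [0.0, -0.0, -1.0]]
force: [0.5, 0.6, -2.8]
opening: 0.0557
finger_force: 43.1
```

{"method": "send_rows", "body": {"motion": [[0, 0, 0.01, 0, 0, 0], [0, 0, 0.02, 0, 0, 0], [0, 0, 0.03, 0, 0, 0], [0, 0, 0.04, 0, 0, 0], [0, 0, 0.05, 0, 0, 0], [0, 0, 0.05, 0, 0, 0], [0, 0, 0.05, 0, 0, 0], [0, 0, 0.05, 0, 0, 0]]}}

```text
t: 16.95
ee_pos: [0.5813, 0.2892, 0.055]
tcp_rot: [[0.961, 0.276, 0.0], [0.276, -0.961, -0.0], [0.0, 0.0, -1.0]]
force: [-5.2, -1.1, 7.5]
opening: 0.0557
finger_force: 44.0
```

Contact. Release, rise, and swing over to the plate with the 90° turn.

{"method": "send_rows", "body": {"motion": [[0, 0, 0, 0, 0, 0], [0, 0, 0, 0, 0, 0], [0, 0, 0, 0, 0, 0], [0, 0, 0, 0, 0, 0], [0, 0, 0, 0, 0, 0], [0, 0, 0, 0, 0, 0], [0, 0, 0, 0, 0, 0], [0, 0, 0, 0, 0, 0]], "gripper": -1}}

```text
t: 17.75
ee_pos: [0.5812, 0.2892, 0.0538]
tcp_rot: [[0.961, 0.276, -0.0], [0.276, -0.961, -0.0], [-0.0, 0.0, -1.0]]
force: [0.2, 0.4, -0.3]
opening: 0.0856
finger_force: 0.0
```

{"method": "send_rows", "body": {"motion": [[0, 0, -0.3, 0, 0, 0], [0, 0, -0.8, 0, 0, 0], [0, 0, -1.5, 0, 0, 0], [0, 0, -2.5, 0, 0, 0], [0, 0, -3.5, 0, 0, 0], [0, 0, -4.5, 0, 0, 0], [0, 0, -5.3, 0, 0, 0], [0, 0, -5.8, 0, 0, 0]]}}

```text
t: 18.55
ee_pos: [0.5825, 0.2897, 0.2032]
tcp_rot: [[0.961, 0.276, 0.005], [0.276, -0.961, 0.002], [0.005, -0.0, -1.0]]
force: [0.4, 0.1, 0.3]
opening: 0.0855
finger_force: 0.0
```

{"method": "send_rows", "body": {"motion": [[-0.3, 1.0, 0, 0, 0, -1], [-0.6, 2.2, 0, 0, 0, -2.3], [-1.0, 3.5, 0, 0, 0, -3.6], [-1.3, 4.8, 0, 0, 0, -4.9], [-1.7, 6.1, 0, 0, 0, -6.2], [-2.0, 7.4, 0, 0, 0, -7.5], [-2.4, 8.7, 0, 0, 0, -8.8], [-2.6, 9.6, 0, 0, 0, -10]]}}

```text
t: 19.35
ee_pos: [0.5847, 0.0384, 0.1996]
tcp_rot: [[0.404, 0.915, 0.0], [0.915, -0.404, -0.001], [-0.0, 0.001, -1.0]]
force: [-0.3, -0.1, 0.6]
opening: 0.0851
finger_force: 0.0
```

{"method": "send_rows", "body": {"motion": [[0, 0, 0, 0, 0, -1.3], [0, 0, 0, 0, 0, -2.6], [0, 0, 0, 0, 0, -3.9], [0, 0, 0, 0, 0, -5.2], [0, 0, 0, 0, 0, -6.5], [0, 0, 0, 0, 0, -7.5], [0, 0, 0, 0, 0, -8], [0, 0, 0, 0, 0, -8]]}}

```text
t: 20.15
ee_pos: [0.5849, 0.0406, 0.1994]
tcp_rot: [[-0.276, 0.961, 0.0], [0.961, 0.276, -0.0], [-0.0, 0.0, -1.0]]
force: [-0.2, -0.3, -0.3]
opening: 0.0856
finger_force: 0.0
```

```bash
python3 - <<'E'
from h import *
cv2.imwrite("pics/s2.png",hcat(crop(robot.grab_frame("top"),90,125,180,155,3),crop(robot.grab_frame("scene"),255,120,170,140,1)))
E
```

```text
(no output)
```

View pics/s2.png

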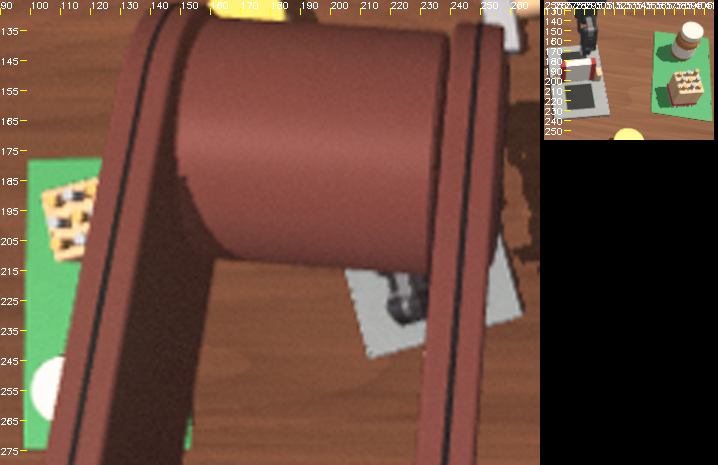

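Jar and punch block both stand upright on the mat, and the plate is untouched between its cheeks with both pads empty. Now grip the plate.

{"method": "send_rows", "body": {"motion": [[0, 0, 0.8, 0, 0, 0], [0, 0, 1.8, 0, 0, 0], [0, 0, 2.8, 0, 0, 0], [0, 0, 3.7, 0, 0, 0], [0, 0, 4.4, 0, 0, 0], [0, 0, 4.9, 0, 0, 0], [0, 0, 5.3, 0, 0, 0], [0, 0, 5.4, 0, 0, 0]]}}

```text
t: 21.05
ee_pos: [0.5844, 0.0406, 0.0629]
tcp_rot: [[-0.275, 0.961, -0.001], [0.961, 0.275, 0.0], [0.001, -0.001, -1.0]]
force: [0.4, 0.2, -0.0]
opening: 0.0852
finger_force: 0.0
```

{"method": "send_rows", "body": {"motion": [[0, 0, 0, 0, 0, 0], [0, 0, 0, 0, 0, 0], [0, 0, 0, 0, 0, 0], [0, 0, 0, 0, 0, 0], [0, 0, 0, 0, 0, 0], [0, 0, 0, 0, 0, 0], [0, 0, 0, 0, 0, 0], [0, 0, 0, 0, 0, 0]], "gripper": 1, "newtons": 40}}

```text
t: 21.85
ee_pos: [0.5854, 0.0405, 0.0644]
tcp_rot: [[-0.276, 0.961, 0.001], [0.961, 0.276, -0.0], [-0.0, 0.001, -1.0]]
force: [0.2, -0.3, 5.0]
opening: 0.0154
finger_force: 40.0
```

{"method": "send_rows", "body": {"motion": [[0, 0, 0, 0, 0, 0], [0, 0, 0, 0, 0, 0], [0, 0, 0, 0, 0, 0], [0, 0, 0, 0, 0, 0], [0, 0, 0, 0, 0, 0], [0, 0, 0, 0, 0, 0], [0, 0, 0, 0, 0, 0], [0, 0, 0, 0, 0, 0]]}}

```text
t: 22.65
ee_pos: [0.5854, 0.0405, 0.0644]
tcp_rot: [[-0.276, 0.961, 0.001], [0.961, 0.276, -0.0], [-0.0, 0.001, -1.0]]
force: [-1.3, 0.3, 5.8]
opening: 0.0155
finger_force: 40.1
```

```bash
python3 - <<'E'
from h import *
plan((.5854,.0405,.2,106),(.4957,-.285,.2,91.2),(.4957,-.285,.105,91.2))
E
```

```text
t 22.6 p [0.5854 0.0405 0.0644] yaw 105.99 tilt 0.06 F [-1.3  0.3  5.8] op 0.0155 ff 40.1
(0.5854, 0.0405, 0.2, 106) -> [-0.0, 0.0, -5.42] [0.01, 0.0, -0.0]
(0.4957, -0.285, 0.2, 91.2) -> [-11.53, -7.04, 0.0] [0.0, 0.0, 2.96]
(0.4957, -0.285, 0.105, 91.2) -> [0.0, 0.0, 3.8] [0.0, 0.0, 0.0]
```

{"method": "send_rows", "body": {"motion": [[0, 0, -0.1, 0, 0, 0], [0, 0, -0.4, 0, 0, 0], [0, 0, -1.0, 0, 0, 0], [0, 0, -1.8, 0, 0, 0], [0, 0, -2.8, 0, 0, 0], [0, 0, -3.8, 0, 0, 0], [0, 0, -4.8, 0, 0, 0], [0, 0, -5.4, 0, 0, 0]]}}

```text
t: 23.45
ee_pos: [0.5858, 0.0406, 0.2022]
tcp_rot: [[-0.276, 0.961, 0.004], [0.961, 0.276, -0.0], [-0.001, 0.003, -1.0]]
force: [0.9, 0.3, -2.6]
opening: 0.0156
finger_force: 39.2
```

{"method": "send_rows", "body": {"motion": [[-0.4, -0.2, 0, 0, 0, 0.1], [-1.3, -0.8, 0, 0, 0, 0.4], [-2.5, -1.5, 0, 0, 0, 0.7], [-3.8, -2.3, 0, 0, 0, 1.0], [-5.1, -3.1, 0, 0, 0, 1.3], [-6.4, -3.9, 0, 0, 0, 1.6], [-7.7, -4.7, 0, 0, 0, 1.9], [-8.6, -5.3, 0, 0, 0, 2.2]]}}

```text
t: 24.25
ee_pos: [0.5147, -0.2051, 0.1972]
tcp_rot: [[-0.084, 0.996, -0.003], [0.996, 0.084, 0.0], [0.001, -0.002, -1.0]]
force: [0.3, 0.2, -2.3]
opening: 0.0154
finger_force: 39.3
```

```bash
python3 - <<'E'
from h import *
plan((.4957,-.285,.2,91.2))
E
```

```text
t 24.2 p [ 0.5147 -0.2051  0.1972] yaw 94.82 tilt 0.15 F [ 0.3  0.2 -2.3] op 0.0154 ff 39.3
(0.4957, -0.285, 0.2, 91.2) -> [-3.12, -1.03, -0.11] [-0.03, -0.01, 0.72]
```

{"method": "send_rows", "body": {"motion": [[-0.8, -0.3, 0, 0, 0, 0.2], [-1.6, -0.5, 0, 0, 0, 0.4], [-2.3, -0.8, 0, 0, 0, 0.6], [-2.8, -0.9, 0, 0, 0, 0.7], [-3.1, -1.0, 0, 0, 0, 0.75], [-3.1, -1.0, 0, 0, 0, 0.75], [-3.1, -1.0, 0, 0, 0, 0.75], [-3.1, -1.0, 0, 0, 0, 0.75]]}}

```text
t: 25.05
ee_pos: [0.4988, -0.2812, 0.1987]
tcp_rot: [[-0.023, 1.0, -0.0], [1.0, 0.023, 0.0], [0.0, -0.0, -1.0]]
force: [0.3, 1.2, -1.7]
opening: 0.0153
finger_force: 39.2
```

{"method": "send_rows", "body": {"motion": [[0, 0, 0.3, 0, 0, 0], [0, 0, 0.9, 0, 0, 0], [0, 0, 1.6, 0, 0, 0], [0, 0, 2.3, 0, 0, 0], [0, 0, 3.0, 0, 0, 0], [0, 0, 3.4, 0, 0, 0], [0, 0, 3.7, 0, 0, 0], [0, 0, 3.8, 0, 0, 0]]}}

```text
t: 25.85
ee_pos: [0.4982, -0.2815, 0.1027]
tcp_rot: [[-0.022, 1.0, -0.001], [1.0, 0.022, 0.001], [0.001, -0.001, -1.0]]
force: [-1.0, 1.1, -3.2]
opening: 0.0155
finger_force: 39.2
```

```bash
python3 - <<'E'
from h import *
plan((.4957,-.285,.105,91.2))
cv2.imwrite("pics/r3.png",hcat(crop(robot.grab_frame("scene"),128,86,90,120,5),crop(robot.grab_frame("top"),320,160,85,150,4)))
E
```

```text
t 25.9 p [ 0.4982 -0.2815  0.1027] yaw 91.26 tilt 0.09 F [-1.   1.1 -3.2] op 0.0155 ff 39.2
(0.4957, -0.285, 0.105, 91.2) -> [-0.14, -0.1, -0.09] [-0.01, -0.01, 0.01]
```

View pics/r3.png

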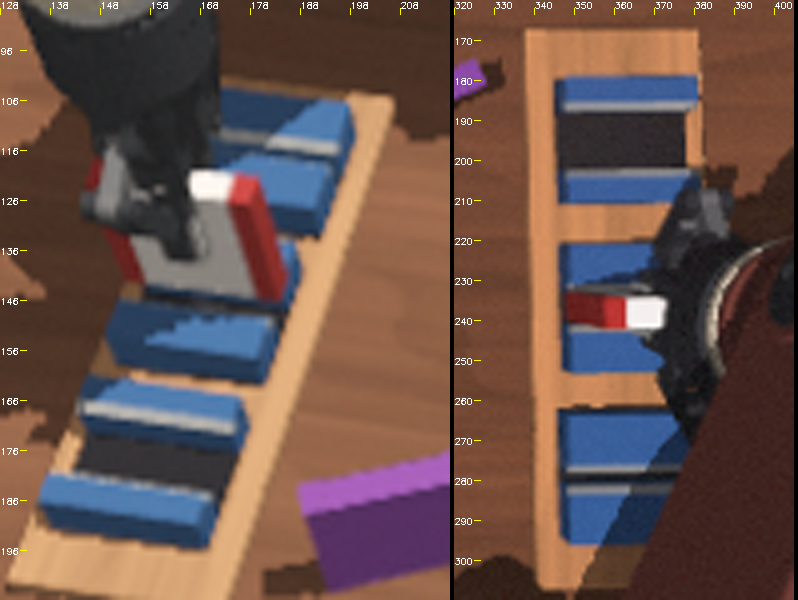

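```bash
python3 - <<'E'
from h import *
f=lambda c:(np.array(c)-[454,0]+.5)/4-.5+np.array([320,160])
for r in((650,296),(650,328),(572,291),(572,323)): print("plate",atz("top",f(r),.1253).round(4))
for r in((600,243),(600,373),(600,289),(600,330),(565,308)): print("blk",atz("top",f(r),.038).round(4))
print(proj("top",[[.498,-.24,.125],[.498,-.24,.038]]))
E
```

```text
plate [ 0.5059 -0.2658  0.1253]
plate [ 0.4891 -0.2656  0.1253]
plate [ 0.5083 -0.2242  0.1253]
plate [ 0.4915 -0.2241  0.1253]
blk [ 0.5331 -0.2659  0.038 ]
blk [ 0.4569 -0.2651  0.038 ]
blk [ 0.5061 -0.2656  0.038 ]
blk [ 0.482  -0.2653  0.038 ]
blk [ 0.4948 -0.2447  0.038 ]
[[356.53741505 237.3218191 ]
 [345.39172312 235.26005709]]
```

```bash
python3 - <<'E'
from h import *
t=robot.grab_frame("top"); g=t.astype(float); r=g[:,:,2]
for c in range(349,372,3): print(c,r[225:250,c].astype(int).tolist())
o=cv2.imread("pics/top0.png"); print("orig bright")
for c in range(347,384,5): print(c,o[225:252,c].max(1).tolist())
s=robot.state()
p=s["ee_pos"];y=np.radians(91.26);u=np.array([np.cos(y),np.sin(y)]);n=np.array([u[1],-u[0]])
for a in(.04,0.01):
  print([proj("top",[*(p[:2]+u*(a-.0015)+n*b),.1253])[0].round(2).tolist() for b in(.008,-.008)])
print(p)
E
```

```text
349 [60, 58, 55, 53, 54, 70, 76, 79, 98, 102, 99, 101, 101, 102, 99, 62, 87, 115, 72, 49, 50, 49, 51, 48, 52]
352 [61, 61, 58, 60, 58, 51, 76, 76, 87, 100, 103, 103, 101, 102, 103, 94, 108, 135, 78, 59, 60, 58, 60, 57, 58]
355 [62, 59, 57, 56, 53, 41, 75, 81, 73, 101, 105, 105, 102, 104, 104, 106, 115, 137, 76, 60, 61, 57, 60, 56, 55]
358 [60, 61, 56, 60, 42, 32, 76, 83, 76, 130, 163, 170, 171, 171, 172, 172, 165, 146, 75, 55, 59, 57, 57, 58, 57]
361 [58, 58, 59, 42, 35, 36, 74, 86, 87, 147, 182, 186, 187, 188, 186, 186, 187, 157, 73, 56, 58, 58, 58, 58, 59]
364 [60, 59, 60, 36, 30, 79, 131, 87, 78, 197, 238, 242, 242, 242, 243, 243, 242, 148, 70, 56, 56, 57, 58, 59, 55]
367 [59, 61, 39, 39, 44, 56, 108, 106, 55, 190, 240, 244, 245, 245, 244, 245, 224, 128, 110, 42, 38, 50, 61, 58, 55]
370 [35, 35, 30, 34, 31, 36, 39, 56, 55, 233, 243, 243, 244, 245, 244, 245, 208, 82, 50, 34, 40, 35, 37, 52, 56]
orig bright
347 [80, 78, 80, 81, 79, 79, 79, 71, 46, 50, 42, 44, 41, 41, 39, 41, 66, 74, 79, 81, 79, 73, 70, 69, 73, 81, 77]
352 [143, 139, 141, 143, 140, 141, 143, 130, 69, 45, 41, 44, 43, 
[... 271 characters left out ...]
32, 106, 132, 141, 144, 143, 143, 144, 143, 146, 144, 145]
367 [142, 144, 142, 141, 142, 142, 148, 105, 53, 41, 43, 39, 43, 40, 43, 35, 130, 136, 144, 147, 144, 145, 144, 146, 143, 144, 145]
372 [142, 147, 144, 142, 145, 147, 147, 104, 53, 40, 44, 41, 37, 40, 42, 36, 132, 137, 143, 144, 143, 142, 143, 144, 142, 142, 144]
377 [142, 139, 143, 141, 141, 144, 150, 106, 50, 39, 39, 42, 41, 41, 43, 33, 134, 139, 141, 145, 143, 143, 141, 141, 144, 143, 145]
382 [121, 116, 115, 90, 89, 90, 165, 178, 178, 176, 175, 177, 176, 177, 96, 94, 105, 131, 136, 138, 133, 138, 139, 136, 137, 135, 139]
[[358.2, 233.49], [358.45, 241.09]]
[[372.23, 233.23], [372.49, 240.83]]
[ 0.49895233 -0.28221532  0.10426597]
```

The image confirms the plate where the hand says it is, to within 0.3 px. The slot centre is x≈.495, so I'll shift, settle, then lower.

{"method": "send_rows", "body": {"motion": [[-0.11, -0.16, 0, 0, 0, 0], [-0.11, -0.16, 0, 0, 0, 0], [-0.11, -0.16, 0, 0, 0, 0], [-0.11, -0.16, 0, 0, 0, 0], [-0.11, -0.16, 0.1, 0, 0, 0], [-0.11, -0.16, 0.2, 0, 0, 0], [-0.11, -0.16, 0.3, 0, 0, 0], [-0.11, -0.16, 0.4, 0, 0, 0]]}}

```text
t: 26.8
ee_pos: [0.4946, -0.2847, 0.0934]
tcp_rot: [[-0.022, 1.0, -0.0], [1.0, 0.022, 0.0], [0.0, -0.0, -1.0]]
force: [0.0, -0.5, -1.1]
opening: 0.0154
finger_force: 39.2
```

{"method": "send_rows", "body": {"motion": [[0, 0, 0.05, 0, 0, 0], [0, 0, 0.1, 0, 0, 0], [0, 0, 0.15, 0, 0, 0], [0, 0, 0.2, 0, 0, 0], [0, 0, 0.25, 0, 0, 0], [0, 0, 0.3, 0, 0, 0], [0, 0, 0.35, 0, 0, 0], [0, 0, 0.4, 0, 0, 0]]}}

```text
t: 27.6
ee_pos: [0.4947, -0.2848, 0.0837]
tcp_rot: [[-0.022, 1.0, -0.0], [1.0, 0.022, -0.0], [-0.0, -0.0, -1.0]]
force: [-0.7, 0.7, -2.5]
opening: 0.0157
finger_force: 39.2
```

Already 7 mm into the slot with no contact force.

{"method": "send_rows", "body": {"motion": [[0, 0, 0.06, 0, 0, 0], [0, 0, 0.13, 0, 0, 0], [0, 0, 0.2, 0, 0, 0], [0, 0, 0.27, 0, 0, 0], [0, 0, 0.34, 0, 0, 0], [0, 0, 0.41, 0, 0, 0], [0, 0, 0.48, 0, 0, 0], [0, 0, 0.5, 0, 0, 0]]}}

```text
t: 28.4
ee_pos: [0.4945, -0.2847, 0.071]
tcp_rot: [[-0.022, 1.0, -0.0], [1.0, 0.022, 0.0], [0.0, -0.0, -1.0]]
force: [0.2, -0.0, -2.5]
opening: 0.0153
finger_force: 39.2
```

{"method": "send_rows", "body": {"motion": [[0, 0, 0.01, 0, 0, 0], [0, 0, 0.03, 0, 0, 0], [0, 0, 0.04, 0, 0, 0], [0, 0, 0.06, 0, 0, 0], [0, 0, 0.07, 0, 0, 0], [0, 0, 0.08, 0, 0, 0], [0, 0, 0.08, 0, 0, 0], [0, 0, 0.08, 0, 0, 0]]}}

```text
t: 29.2
ee_pos: [0.4947, -0.2848, 0.0693]
tcp_rot: [[-0.022, 1.0, 0.0], [1.0, 0.022, 0.0], [0.0, 0.0, -1.0]]
force: [0.0, 2.0, -1.9]
opening: 0.0155
finger_force: 39.2
```

{"method": "send_rows", "body": {"motion": [[0, 0, 0.01, 0, 0, 0], [0, 0, 0.02, 0, 0, 0], [0, 0, 0.03, 0, 0, 0], [0, 0, 0.04, 0, 0, 0], [0, 0, 0.05, 0, 0, 0], [0, 0, 0.06, 0, 0, 0], [0, 0, 0.06, 0, 0, 0], [0, 0, 0.06, 0, 0, 0]]}}

```text
t: 30.0
ee_pos: [0.4948, -0.2848, 0.0684]
tcp_rot: [[-0.022, 1.0, -0.0], [1.0, 0.022, -0.0], [-0.0, -0.0, -1.0]]
force: [-2.6, 2.6, 5.7]
opening: 0.0152
finger_force: 40.3
```

Floor contact at z=.0684, as predicted. Release and rise.

{"method": "send_rows", "body": {"motion": [[0, 0, -0.02, 0, 0, 0], [0, 0, -0.02, 0, 0, 0], [0, 0, -0.02, 0, 0, 0], [0, 0, -0.02, 0, 0, 0], [0, 0, -0.02, 0, 0, 0], [0, 0, -0.02, 0, 0, 0], [0, 0, -0.02, 0, 0, 0], [0, 0, -0.02, 0, 0, 0]], "gripper": -1}}

```text
t: 30.8
ee_pos: [0.4947, -0.2848, 0.0683]
tcp_rot: [[-0.022, 1.0, -0.0], [1.0, 0.022, -0.0], [-0.0, -0.0, -1.0]]
force: [-0.0, 0.7, 0.1]
opening: 0.0854
finger_force: 0.0
```

{"method": "send_rows", "body": {"motion": [[0, 0, -0.2, 0, 0, 0], [0, 0, -0.6, 0, 0, 0], [0, 0, -1.2, 0, 0, 0], [0, 0, -2.0, 0, 0, 0], [0, 0, -3.0, 0, 0, 0], [0, 0, -4.0, 0, 0, 0], [0, 0, -4.8, 0, 0, 0], [0, 0, -5.2, 0, 0, 0]]}}

```text
t: 31.6
ee_pos: [0.4959, -0.2857, 0.2023]
tcp_rot: [[-0.022, 1.0, 0.004], [1.0, 0.022, -0.003], [-0.003, 0.004, -1.0]]
force: [-0.3, 0.4, 0.3]
opening: 0.085
finger_force: 0.0
```

```bash
python3 - <<'E'
from h import *
plan((.54,-.02,.2,50),(.4539,.2891,.2,16),(.4539,.2891,.063,16))
t=robot.grab_frame("top");s=robot.grab_frame("scene")
cv2.imwrite("pics/s4.png",hcat(crop(t,88,165,75,120,5),crop(s,128,86,110,115,3)))
E
```

```text
t 31.6 p [ 0.4959 -0.2857  0.2023] yaw 91.24 tilt 0.3 F [-0.3  0.4  0.3] op 0.085 ff 0.0
(0.54, -0.02, 0.2, 50) -> [10.59, 2.0, 0.07] [0.06, 0.02, 8.25]
(0.4539, 0.2891, 0.2, 16) -> [7.26, -10.59, 0.0] [0.0, 0.0, 6.8]
(0.4539, 0.2891, 0.063, 16) -> [0.0, 0.0, 5.48] [0.0, 0.0, 0.0]
```

View pics/s4.png

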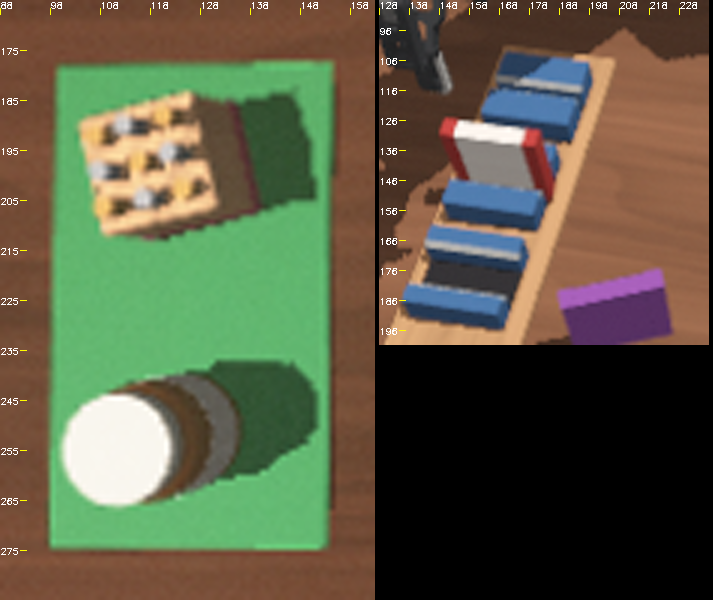

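The plate stands in the middle slot (scene crop 165,135). Jar and block are upright, well inside the mat. Fetch the jar.

{"method": "send_rows", "body": {"motion": [[0.8, 0.2, 0, 0, 0, 0.6], [2.1, 0.4, 0, 0, 0, 1.6], [3.5, 0.7, 0, 0, 0, 2.7], [5.0, 1.0, 0, 0, 0, 3.8], [6.5, 1.3, 0, 0, 0, 4.9], [8.0, 1.5, 0, 0, 0, 6.1], [9.4, 1.8, 0, 0, 0, 7.3], [10.6, 2.0, 0, 0, 0, 8.3]]}}

```text
t: 32.5
ee_pos: [0.5382, -0.0168, 0.197]
tcp_rot: [[0.649, 0.761, -0.002], [0.761, -0.649, 0.001], [-0.001, -0.002, -1.0]]
force: [-0.7, 0.7, 0.1]
opening: 0.0859
finger_force: 0.0
```

{"method": "send_rows", "body": {"motion": [[0.9, -1.3, 0, 0, 0, 0.9], [1.9, -2.8, 0, 0, 0, 1.8], [2.9, -4.3, 0, 0, 0, 2.7], [3.9, -5.8, 0, 0, 0, 3.6], [4.9, -7.3, 0, 0, 0, 4.5], [5.9, -8.7, 0, 0, 0, 5.4], [6.8, -10.0, 0, 0, 0, 6.2], [7.3, -10.6, 0, 0, 0, 6.8]]}}

```text
t: 33.3
ee_pos: [0.4525, 0.2942, 0.197]
tcp_rot: [[0.963, 0.271, -0.002], [0.271, -0.963, -0.0], [-0.002, -0.001, -1.0]]
force: [0.8, -1.1, 0.6]
opening: 0.085
finger_force: 0.0
```

{"method": "send_rows", "body": {"motion": [[0, 0, 0, 0, 0, 0], [0, 0, 0, 0, 0, 0], [0, 0, 0, 0, 0, 0], [0, 0, 0, 0, 0, 0], [0, 0, 0, 0, 0, 0], [0, 0, 0, 0, 0, 0], [0, 0, 0, 0, 0, 0], [0, 0, 0, 0, 0, 0]]}}

```text
t: 34.1
ee_pos: [0.4547, 0.2915, 0.1984]
tcp_rot: [[0.963, 0.271, 0.0], [0.271, -0.963, 0.0], [0.0, -0.0, -1.0]]
force: [-0.1, 0.7, -0.1]
opening: 0.0856
finger_force: 0.0
```

```bash
python3 - <<'E'
from h import *
print(atz("top",(118.5/5-.5+88,450.5/5-.5+165),.098))
plan((.4539,.2891,.063,16))
E
```

```text
[0.45383641 0.28971897 0.098     ]
t 34.1 p [0.4547 0.2915 0.1984] yaw 15.73 tilt 0.01 F [-0.1  0.7 -0.1] op 0.0856 ff 0.0
(0.4539, 0.2891, 0.063, 16) -> [-0.06, 0.09, 5.42] [-0.0, -0.0, -0.05]
```

{"method": "send_rows", "body": {"motion": [[-0.06, 0.09, 0.8, 0, 0, -0.05], [-0.06, 0.09, 1.8, 0, 0, -0.05], [-0.06, 0.09, 2.8, 0, 0, -0.05], [-0.06, 0.09, 3.7, 0, 0, -0.05], [-0.06, 0.09, 4.4, 0, 0, -0.05], [-0.06, 0.09, 5.0, 0, 0, -0.05], [-0.06, 0.09, 5.3, 0, 0, -0.05], [-0.06, 0.09, 5.4, 0, 0, -0.05]]}}

```text
t: 34.9
ee_pos: [0.4534, 0.289, 0.0626]
tcp_rot: [[0.961, 0.276, -0.001], [0.276, -0.961, -0.0], [-0.001, 0.0, -1.0]]
force: [0.5, -0.8, -0.6]
opening: 0.0853
finger_force: 0.0
```

{"method": "send_rows", "body": {"motion": [[0, 0, 0, 0, 0, 0], [0, 0, 0, 0, 0, 0], [0, 0, 0, 0, 0, 0], [0, 0, 0, 0, 0, 0], [0, 0, 0, 0, 0, 0], [0, 0, 0, 0, 0, 0], [0, 0, 0, 0, 0, 0], [0, 0, 0, 0, 0, 0]], "gripper": 1, "newtons": 35}}

```text
t: 35.7
ee_pos: [0.4547, 0.2897, 0.0646]
tcp_rot: [[0.961, 0.276, 0.002], [0.276, -0.961, 0.001], [0.002, -0.0, -1.0]]
force: [-0.5, 1.4, 5.9]
opening: 0.0549
finger_force: 38.1
```

```bash
python3 - <<'E'
from h import *
plan((.4539,.2891,.2,16),(.541,.0265,.2,16),(.541,.0265,.077,16))
E
```

```text
t 35.7 p [0.4547 0.2897 0.0646] yaw 16.0 tilt 0.14 F [-0.5  1.4  5.9] op 0.0549 ff 38.1
(0.4539, 0.2891, 0.2, 16) -> [-0.03, 0.01, -5.42] [-0.01, -0.03, -0.0]
(0.541, 0.0265, 0.2, 16) -> [0.45, 11.06, 0.0] [0.0, 0.0, 0.0]
(0.541, 0.0265, 0.077, 16) -> [0.0, 0.0, 4.92] [0.0, 0.0, 0.0]
```

{"method": "send_rows", "body": {"motion": [[0, 0, -0.2, 0, 0, 0], [0, 0, -0.6, 0, 0, 0], [0, 0, -1.2, 0, 0, 0], [0, 0, -2.0, 0, 0, 0], [0, 0, -3.0, 0, 0, 0], [0, 0, -4.0, 0, 0, 0], [0, 0, -4.9, 0, 0, 0], [0, 0, -5.4, 0, 0, 0]]}}

```text
t: 36.5
ee_pos: [0.4547, 0.2895, 0.2016]
tcp_rot: [[0.961, 0.276, 0.004], [0.276, -0.961, 0.002], [0.004, -0.001, -1.0]]
force: [1.1, 1.0, -3.0]
opening: 0.0548
finger_force: 37.8
```

{"method": "send_rows", "body": {"motion": [[0, 0.5, 0, 0, 0, 0], [0.1, 1.5, 0, 0, 0, 0], [0.1, 3.0, 0, 0, 0, 0], [0.2, 4.7, 0, 0, 0, 0], [0.3, 6.4, 0, 0, 0, 0], [0.4, 8.1, 0, 0, 0, 0], [0.4, 9.8, 0, 0, 0, 0], [0.4, 11.0, 0, 0, 0, 0]]}}

```text
t: 37.3
ee_pos: [0.5385, 0.0241, 0.1968]
tcp_rot: [[0.962, 0.274, -0.002], [0.274, -0.962, -0.001], [-0.002, 0.0, -1.0]]
force: [0.4, 0.8, -2.0]
opening: 0.0541
finger_force: 37.9
```

{"method": "send_rows", "body": {"motion": [[0, 0, 0, 0, 0, 0], [0, 0, 0, 0, 0, 0], [0, 0, 0.4, 0, 0, 0], [0, 0, 1.2, 0, 0, 0], [0, 0, 2.2, 0, 0, 0], [0, 0, 3.2, 0, 0, 0], [0, 0, 3.8, 0, 0, 0], [0, 0, 4.0, 0, 0, 0]]}}

```text
t: 38.1
ee_pos: [0.5371, 0.0286, 0.0956]
tcp_rot: [[0.961, 0.277, -0.005], [0.277, -0.961, 0.001], [-0.004, -0.002, -1.0]]
force: [0.4, -0.4, -3.2]
opening: 0.055
finger_force: 38.0
```

{"method": "send_rows", "body": {"motion": [[0, 0, 0.1, 0, 0, 0], [0, 0, 0.3, 0, 0, 0], [0, 0, 0.5, 0, 0, 0], [0, 0, 0.6, 0, 0, 0], [0, 0, 0.7, 0, 0, 0], [0, 0, 0.8, 0, 0, 0], [0, 0, 0.8, 0, 0, 0], [0, 0, 0.8, 0, 0, 0]]}}

```text
t: 38.9
ee_pos: [0.5392, 0.0275, 0.0783]
tcp_rot: [[0.961, 0.276, 0.0], [0.276, -0.961, 0.0], [0.0, -0.0, -1.0]]
force: [0.1, -0.1, -2.9]
opening: 0.0544
finger_force: 38.0
```

```bash
python3 - <<'E'
from h import *
plan((.541,.0265,.0736,16))
E
```

```text
t 38.9 p [0.5392 0.0275 0.0783] yaw 15.99 tilt 0.0 F [ 0.1 -0.1 -2.9] op 0.0544 ff 38.0
(0.541, 0.0265, 0.0736, 16) -> [0.06, 0.06, 0.19] [-0.0, -0.0, -0.0]
```

{"method": "send_rows", "body": {"motion": [[0.06, 0.06, 0, 0, 0, 0], [0.06, 0.06, 0.05, 0, 0, 0], [0.06, 0.06, 0.09, 0, 0, 0], [0.06, 0.06, 0.12, 0, 0, 0], [0.06, 0.06, 0.15, 0, 0, 0], [0.06, 0.06, 0.17, 0, 0, 0], [0.06, 0.06, 0.18, 0, 0, 0], [0.06, 0.06, 0.18, 0, 0, 0]]}}

```text
t: 39.7
ee_pos: [0.541, 0.0265, 0.0738]
tcp_rot: [[0.961, 0.276, -0.0], [0.276, -0.961, -0.0], [-0.0, 0.0, -1.0]]
force: [-0.5, 0.1, -2.2]
opening: 0.0549
finger_force: 38.1
```

{"method": "send_rows", "body": {"motion": [[0, 0, 0.01, 0, 0, 0], [0, 0, 0.02, 0, 0, 0], [0, 0, 0.03, 0, 0, 0], [0, 0, 0.04, 0, 0, 0], [0, 0, 0.05, 0, 0, 0], [0, 0, 0.05, 0, 0, 0], [0, 0, 0.05, 0, 0, 0], [0, 0, 0.05, 0, 0, 0]]}}

```text
t: 40.5
ee_pos: [0.5413, 0.0266, 0.0737]
tcp_rot: [[0.961, 0.276, 0.0], [0.276, -0.961, 0.0], [0.0, 0.0, -1.0]]
force: [-5.1, 0.6, 7.3]
opening: 0.0547
finger_force: 39.0
```

Contact on the pad. Release and fetch the punch block.

{"method": "send_rows", "body": {"motion": [[0, 0, -0.03, 0, 0, 0], [0, 0, -0.03, 0, 0, 0], [0, 0, -0.03, 0, 0, 0], [0, 0, -0.03, 0, 0, 0], [0, 0, -0.03, 0, 0, 0], [0, 0, -0.03, 0, 0, 0], [0, 0, -0.03, 0, 0, 0], [0, 0, -0.03, 0, 0, 0]], "gripper": -1}}

```text
t: 41.3
ee_pos: [0.541, 0.0265, 0.0733]
tcp_rot: [[0.961, 0.276, -0.0], [0.276, -0.961, 0.0], [-0.0, -0.0, -1.0]]
force: [-0.2, 0.3, -0.4]
opening: 0.0856
finger_force: 0.0
```

{"method": "send_rows", "body": {"motion": [[0, 0, -0.3, 0, 0, 0], [0, 0, -0.8, 0, 0, 0], [0, 0, -1.5, 0, 0, 0], [0, 0, -2.3, 0, 0, 0], [0, 0, -3.2, 0, 0, 0], [0, 0, -4.0, 0, 0, 0], [0, 0, -4.7, 0, 0, 0], [0, 0, -5.1, 0, 0, 0]]}}

```text
t: 42.1
ee_pos: [0.5421, 0.0264, 0.204]
tcp_rot: [[0.961, 0.276, 0.004], [0.276, -0.961, -0.0], [0.004, 0.001, -1.0]]
force: [-0.1, 0.2, -0.4]
opening: 0.0856
finger_force: 0.0
```

{"method": "send_rows", "body": {"motion": [[0.4, -0.8, 0, 0, 0, 0], [0.9, -2.0, 0, 0, 0, 0], [1.5, -3.3, 0, 0, 0, 0], [2.1, -4.7, 0, 0, 0, 0], [2.8, -6.1, 0, 0, 0, 0], [3.4, -7.5, 0, 0, 0, 0], [4.1, -8.8, 0, 0, 0, 0], [4.4, -9.6, 0, 0, 0, 0]]}}

```text
t: 42.9
ee_pos: [0.5807, 0.2902, 0.2011]
tcp_rot: [[0.961, 0.277, 0.0], [0.277, -0.961, 0.001], [0.001, -0.001, -1.0]]
force: [0.5, -0.7, 0.0]
opening: 0.0852
finger_force: 0.0
```

{"method": "send_rows", "body": {"motion": [[0, 0, 0, 0, 0, 0], [0, 0, 0, 0, 0, 0], [0, 0, 0, 0, 0, 0], [0, 0, 0, 0, 0, 0], [0, 0, 0, 0, 0, 0], [0, 0, 0, 0, 0, 0], [0, 0, 0, 0, 0, 0], [0, 0, 0, 0, 0, 0]]}}

```text
t: 43.7
ee_pos: [0.5807, 0.2874, 0.2009]
tcp_rot: [[0.961, 0.275, 0.0], [0.275, -0.961, 0.0], [0.0, -0.0, -1.0]]
force: [0.0, -0.7, 0.5]
opening: 0.0855
finger_force: 0.0
```

```bash
python3 - <<'E'
from h import *
plan((.5813,.2892,.0540,16),(.5813,.2892,.2,16),(.633,.0525,.2,16))
cv2.imwrite("pics/s5.png",crop(robot.grab_frame("top"),185,145,85,105,5))
E
```

```text
t 43.7 p [0.5807 0.2874 0.2009] yaw 15.98 tilt 0.0 F [ 0.  -0.7  0.5] op 0.0855 ff 0.0
(0.5813, 0.2892, 0.054, 16) -> [0.04, -0.06, 5.87] [-0.0, -0.0, -0.0]
(0.5813, 0.2892, 0.2, 16) -> [0.0, 0.0, -5.84] [0.0, 0.0, 0.0]
(0.633, 0.0525, 0.2, 16) -> [-0.62, 9.67, 0.0] [0.0, 0.0, 0.0]
```

View pics/s5.png

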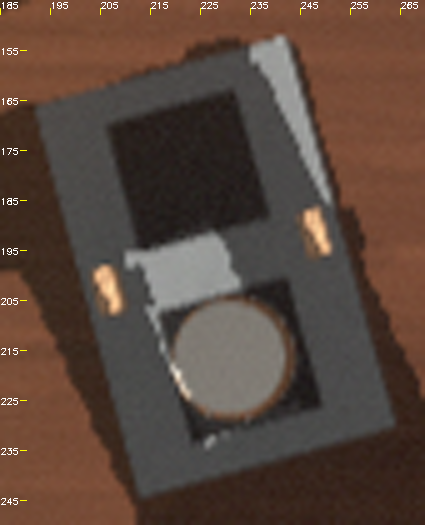

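The jar stands upright on its pad (lid at crop 232,355). The other pad is clear, with corners (107,127), (234,90), (270,216) and (140,250). Compute both centres while I grip the block.

```bash
python3 - <<'E'
from h import *
f=lambda c:(np.array(c)+.5)/5-.5+np.array([185,145])
for q in([(107,127),(234,90),(270,216),(140,250)],[(160,312),(287,280),(322,405),(193,440)]): print(np.mean([atz("top",f(c),.012) for c in q],0))
print("jar",atz("top",f((232,355)),.107))
E
```

```text
[0.63240062 0.05409112 0.012     ]
[0.54040084 0.02718134 0.012     ]
jar [0.5419719 0.0266611 0.107    ]
```

{"method": "send_rows", "body": {"motion": [[0.04, -0.06, 0.8, 0, 0, 0], [0.04, -0.06, 1.8, 0, 0, 0], [0.04, -0.06, 2.8, 0, 0, 0], [0.04, -0.06, 3.8, 0, 0, 0], [0.04, -0.06, 4.6, 0, 0, 0], [0.04, -0.06, 5.3, 0, 0, 0], [0.04, -0.06, 5.7, 0, 0, 0], [0.04, -0.06, 5.8, 0, 0, 0]]}}

```text
t: 44.55
ee_pos: [0.5804, 0.289, 0.0544]
tcp_rot: [[0.961, 0.276, -0.002], [0.276, -0.961, -0.001], [-0.002, 0.0, -1.0]]
force: [-0.1, 0.8, 0.2]
opening: 0.0854
finger_force: 0.0
```

{"method": "send_rows", "body": {"motion": [[0, 0, 0, 0, 0, 0], [0, 0, 0, 0, 0, 0], [0, 0, 0, 0, 0, 0], [0, 0, 0, 0, 0, 0], [0, 0, 0, 0, 0, 0], [0, 0, 0, 0, 0, 0], [0, 0, 0, 0, 0, 0], [0, 0, 0, 0, 0, 0]], "gripper": 1, "newtons": 40}}

```text
t: 45.35
ee_pos: [0.5823, 0.2896, 0.0574]
tcp_rot: [[0.961, 0.276, 0.003], [0.276, -0.961, 0.001], [0.003, -0.0, -1.0]]
force: [-0.0, -0.8, 7.0]
opening: 0.0557
finger_force: 43.7
```

{"method": "send_rows", "body": {"motion": [[0, 0, -0.2, 0, 0, 0], [0, 0, -0.6, 0, 0, 0], [0, 0, -1.2, 0, 0, 0], [0, 0, -2.0, 0, 0, 0], [0, 0, -3.0, 0, 0, 0], [0, 0, -4.1, 0, 0, 0], [0, 0, -5.2, 0, 0, 0], [0, 0, -5.8, 0, 0, 0]]}}

```text
t: 46.15
ee_pos: [0.5823, 0.2897, 0.2049]
tcp_rot: [[0.961, 0.276, 0.004], [0.276, -0.961, 0.002], [0.005, -0.0, -1.0]]
force: [1.3, 0.4, -2.2]
opening: 0.0555
finger_force: 43.1
```

{"method": "send_rows", "body": {"motion": [[0, 0.5, 0, 0, 0, 0], [-0.1, 1.5, 0, 0, 0, 0], [-0.2, 3.0, 0, 0, 0, 0], [-0.3, 4.5, 0, 0, 0, 0], [-0.4, 6.0, 0, 0, 0, 0], [-0.5, 7.5, 0, 0, 0, 0], [-0.6, 8.8, 0, 0, 0, 0], [-0.6, 9.6, 0, 0, 0, 0]]}}

```text
t: 46.95
ee_pos: [0.632, 0.0507, 0.1987]
tcp_rot: [[0.962, 0.273, -0.003], [0.273, -0.962, -0.001], [-0.003, 0.0, -1.0]]
force: [-0.5, 0.1, -2.6]
opening: 0.0553
finger_force: 43.1
```

{"method": "send_rows", "body": {"motion": [[0, 0, 0, 0, 0, 0], [0, 0, 0, 0, 0, 0], [0, 0, 0.4, 0, 0, 0], [0, 0, 1.2, 0, 0, 0], [0, 0, 2.2, 0, 0, 0], [0, 0, 3.2, 0, 0, 0], [0, 0, 3.9, 0, 0, 0], [0, 0, 4.2, 0, 0, 0]]}}

```text
t: 47.75
ee_pos: [0.6308, 0.0553, 0.0926]
tcp_rot: [[0.961, 0.277, -0.005], [0.277, -0.961, 0.0], [-0.004, -0.002, -1.0]]
force: [-1.1, 0.4, -3.2]
opening: 0.0556
finger_force: 43.2
```

{"method": "send_rows", "body": {"motion": [[0, 0, 0.1, 0, 0, 0], [0, 0, 0.3, 0, 0, 0], [0, 0, 0.5, 0, 0, 0], [0, 0, 0.7, 0, 0, 0], [0, 0, 0.8, 0, 0, 0], [0, 0, 0.85, 0, 0, 0], [0, 0, 0.85, 0, 0, 0], [0, 0, 0.85, 0, 0, 0]]}}

```text
t: 48.55
ee_pos: [0.633, 0.0544, 0.0748]
tcp_rot: [[0.961, 0.275, 0.0], [0.275, -0.961, 0.0], [0.0, 0.0, -1.0]]
force: [-0.8, 0.0, -2.2]
opening: 0.0554
finger_force: 43.2
```

```bash
python3 - <<'E'
from h import *
plan((.633,.0535,.0664,16))
E
```

```text
t 48.5 p [0.633  0.0544 0.0748] yaw 15.99 tilt 0.02 F [-0.8  0.  -2.2] op 0.0554 ff 43.2
(0.633, 0.0535, 0.0664, 16) -> [-0.01, 0.03, 0.33] [0.0, -0.0, -0.0]
```

{"method": "send_rows", "body": {"motion": [[0, 0, 0.05, 0, 0, 0], [0, 0, 0.11, 0, 0, 0], [0, 0, 0.17, 0, 0, 0], [0, 0, 0.22, 0, 0, 0], [0, 0, 0.27, 0, 0, 0], [0, 0, 0.3, 0, 0, 0], [0, 0, 0.31, 0, 0, 0], [0, 0, 0.31, 0, 0, 0]]}}

```text
t: 49.35
ee_pos: [0.6329, 0.0544, 0.0668]
tcp_rot: [[0.961, 0.276, -0.0], [0.276, -0.961, -0.0], [-0.0, -0.0, -1.0]]
force: [1.0, 0.3, -2.5]
opening: 0.0557
finger_force: 43.2
```

{"method": "send_rows", "body": {"motion": [[0, 0, 0.01, 0, 0, 0], [0, 0, 0.02, 0, 0, 0], [0, 0, 0.03, 0, 0, 0], [0, 0, 0.03, 0, 0, 0], [0, 0, 0.03, 0, 0, 0], [0, 0, 0.03, 0, 0, 0], [0, 0, 0.03, 0, 0, 0], [0, 0, 0.03, 0, 0, 0]]}}

```text
t: 50.15
ee_pos: [0.633, 0.0544, 0.0664]
tcp_rot: [[0.961, 0.276, 0.0], [0.276, -0.961, -0.0], [0.0, 0.0, -1.0]]
force: [-2.7, -1.5, 3.8]
opening: 0.0554
finger_force: 43.5
```

Contact. Release, rise, and move aside to check.

{"method": "send_rows", "body": {"motion": [[0, 0, 0, 0, 0, 0], [0, 0, 0, 0, 0, 0], [0, 0, 0, 0, 0, 0], [0, 0, 0, 0, 0, 0], [0, 0, 0, 0, 0, 0], [0, 0, 0, 0, 0, 0], [0, 0, 0, 0, 0, 0], [0, 0, 0, 0, 0, 0]], "gripper": -1}}

```text
t: 50.95
ee_pos: [0.6329, 0.0544, 0.066]
tcp_rot: [[0.961, 0.276, -0.0], [0.276, -0.961, -0.0], [-0.0, 0.0, -1.0]]
force: [0.0, -0.7, -0.1]
opening: 0.0852
finger_force: 0.0
```

{"method": "send_rows", "body": {"motion": [[0, 0, -0.3, 0, 0, 0], [0, 0, -0.8, 0, 0, 0], [0, 0, -1.5, 0, 0, 0], [0, 0, -2.4, 0, 0, 0], [0, 0, -3.4, 0, 0, 0], [0, 0, -4.4, 0, 0, 0], [0, 0, -5.3, 0, 0, 0], [0, 0, -6.0, 0, 0, 0]]}}

```text
t: 51.75
ee_pos: [0.6338, 0.0544, 0.2203]
tcp_rot: [[0.961, 0.276, 0.004], [0.276, -0.961, -0.0], [0.004, 0.001, -1.0]]
force: [0.6, 0.7, -0.3]
opening: 0.0854
finger_force: 0.0
```

{"method": "send_rows", "body": {"motion": [[0, -1.0, 0, 0, 0, 0], [0, -2.2, 0, 0, 0, 0], [-0.3, -3.5, 0, 0, 0, 0], [-0.8, -4.8, 0, 0, 0, 0], [-1.3, -6.1, 0, 0, 0, 0], [-1.8, -7.4, 0, 0, 0, 0], [-2.3, -8.7, 0, 0, 0, 0], [-2.6, -9.6, 0, 0, 0, 0]]}}

```text
t: 52.55
ee_pos: [0.5031, 0.269, 0.2183]
tcp_rot: [[0.961, 0.277, 0.002], [0.277, -0.961, 0.001], [0.002, -0.001, -1.0]]
force: [0.6, -0.9, 0.2]
opening: 0.0853
finger_force: 0.0
```

```bash
python3 - <<'E'
from h import *
cv2.imwrite("pics/fin.png",cv2.resize(robot.grab_frame("scene")[70:310,100:420],None,fx=2.4,fy=2.4))
plan()
E
```

```text
t 52.6 p [0.5016 0.2713 0.2183] yaw 16.15 tilt 0.17 F [-1.3  2.1 -0.3] op 0.0851 ff 0.0
```

View pics/fin.png

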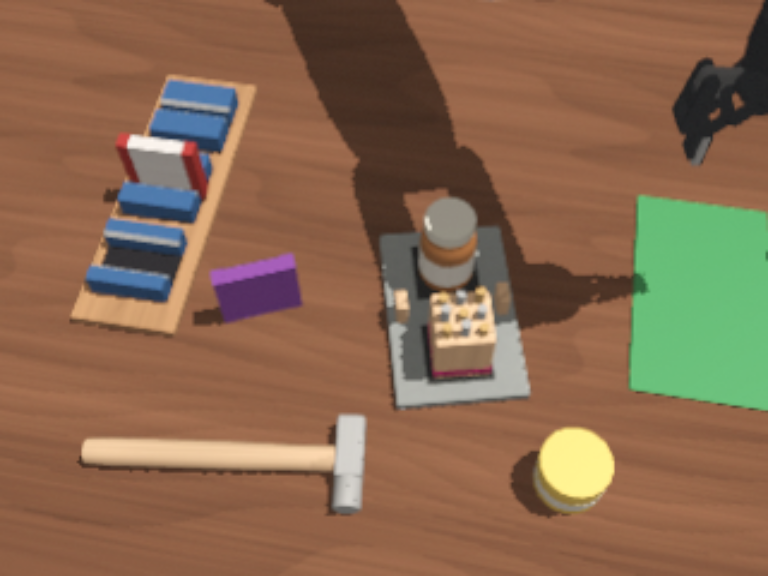

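The plate sits in the middle slot (165,165), and the jar (448,245) and punch block (462,330) are upright on their original pads. The can and hammer have not moved. Let it settle and hand in.

{"method": "send_rows", "body": {"motion": [[0, 0, 0, 0, 0, 0], [0, 0, 0, 0, 0, 0], [0, 0, 0, 0, 0, 0], [0, 0, 0, 0, 0, 0], [0, 0, 0, 0, 0, 0], [0, 0, 0, 0, 0, 0], [0, 0, 0, 0, 0, 0], [0, 0, 0, 0, 0, 0]]}}

```text
t: 53.4
ee_pos: [0.5043, 0.2671, 0.216]
tcp_rot: [[0.961, 0.275, -0.0], [0.275, -0.961, -0.0], [-0.0, 0.0, -1.0]]
force: [0.2, 0.6, -0.1]
opening: 0.0854
finger_force: 0.0
```

```bash
python3 -c "
from cell import robot
print(robot.job_done())"
```

```text
the job is handed in; nothing more can be done
None
```

I handed the job in at about 53 s: the plate is at the bottom of the matching middle slot, the jar and punch block are upright on their original pads, and the can and hammer weren't touched; no verdict came back.

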